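# Tare the dial scale for the white ramekin

## Robot

A 6-joint arm with a two-finger parallel gripper is mounted at the origin on a cart in front of the work surface, level with it; the furniture and walls round the work are solid. World frame = base frame: x ahead of the robot, y to its left, z up, the work surface at z = 0. Lengths are in m, angles in rad, forces in N, time in s.
With the tool pointing down it reaches from about 0.4 to 0.825 m from the base axis. Payload 7 kg.
Tool frame: the origin (TCP) lies at the very end of the fingers, on their centre line; the grasp point (between the pads) lies 19 mm behind it (bot.grasp_offset is the distance from the TCP to the grasp point, in m); z points along the fingers, y is the line along which they close (so a half turn about z gives the same grasp; the last joint's range is limited). The gripper opens to 88 mm and grips with 3 to 60 N. Pads are 19 mm wide; open, the fingers measure 130 mm over their backs; the gripper's body (78 mm by 193 mm) begins 47 mm behind the grasp point.
Start: joints at [-0.845, 0.359, 0.012, 0, -1.224, -0.288], TCP at [0.286, -0.611, 0.227] pointing down, gripper open.
Joint ranges: [-3.07, 3.07], [-1.43, 2.12], [-1.02, 1.25], [-3.03, 1.67], [-3.05, -0], [-3.03, 3.03]. Speed limits (rad/s): [2.39, 2.39, 3.01, 3.14, 3.14, 3.14].

## Interface

Orientations are given as [roll, pitch, yaw] about the fixed x, y, z axes, in that order (R = Rz(yaw) Ry(pitch) Rx(roll)).
In Python, from rig import bot, viewer gives the robot as it stands.
- The arm moves only by the tool jog_arm, never from a script. Its argument "series" is a list of rows, each a list of 3 entries, a list of its own where there are three numbers: the shift along the tool's x, y, z in cm, then the turn about the tool's z in degrees, then the finger opening in cm, from 0 to 8.76. In form: [[[dx, dy, dz], roll, grip], ...]. A call has exactly 5 rows; each row shifts and turns the commanded pose from where the row before left it, along the tool's axes as they then stand; what a row does not reach is not made up. A row lasts 1/12 s, in which the tool goes at most 41.7 mm and 7.16 degrees, less where a joint would pass 70% of its speed; a pose out of reach is approached as far as the arm can. A call with a gripper value outside its range is refused whole. The fingers move at their own pace and stop on an object; the grip force is fixed at half the most. Time passes only in rows, so rows that do not move let the fingers close, or fill a call up. It gives the time, the measured TCP pose, the force, the opening and the grip force at its end, in the units of the state.
- bot.sense(): the state, without advancing time (a new reading comes with each control period).
- viewer.capture(name): name is "scene" or "top" or "wrist"; returns a dict with "frame" (400x640x3 uint8, red, green, blue), "fov_y" (degrees; the focal length in pixels is half the picture's height over the tangent of half this angle, whatever the lens; pixels are square), "cx", "cy" (the principal point, pixels), "k1" (the pictures are not rectified: a ray, as slopes to the right and down, at radius r is drawn at 1 + k1 r^2 times it, then the intrinsics apply), "xyz" and "orientation" of the camera in the world. Camera axes: x right, y down, z forward; pixel columns grow to the right and rows downward; lengths in m; the calibration is good to about 2 mm. A picture is of the moment at which its call begins. There is no depth.
- bot.sign_off(): hands the job in; it is judged then, once.
The state is a dict: "clock": time; "q": joint angles; "qvel": joint speeds; "effort": joint torques, N m; "eef_pos": TCP position; "tcp_rot": TCP orientation; "wrist_force": force on the tool from outside, world axes, zero at the start; "moment": the same for the moment, N m; "gripper_width": finger opening in m; "finger_force": force on a finger pad.
Only numpy, scipy, OpenCV 4.12 (cv2) and the standard library are available. Lean on these libraries where they do the work, as an engineer would, in place of code of your own. Each camera call takes 0.05 s, during which the arm holds its last target. There are 200 camera calls.

## Task

Get the scale ready for weighing out baking ingredients: set the white ramekin down gently on the scale's round steel platform, inside its raised rim, and let go. Then turn the black knob on the sloping dial until the blue zero mark on the dial card stands at the tip of the red needle. Leave the ramekin standing on the platform and do not shift the navy ramekin.

Things in the scene. Friction and masses are not known exactly. Their poses are not given: they have to be found in the camera images.
- scale: Mechanical dial scale, grey-blue wedge-shaped body 213 mm deep, 130 mm wide, flat top 85 mm high at its back; does not slide. Origin on the worktop under the body; x points to its back, y to its left, z up. Its front slopes at 30 degrees from horizontal, looks up and to -x, and carries the dial; the platform stands over the flat top. The dial looks to the robot's right and partly towards it.
- dial_centre (a point): Centre of the sloped dial face, at x = -41, y = 0, z = 54 mm of the scale's frame (the point has the scale's axes). The dial's axis is square to the face: 30 degrees from vertical, leaning to -x of the scale. Steel bezel 117 mm over all, white card with 40 black divisions (9 degrees, 25 g each), red needle, flat cover ending 7 mm above the face, black knob in the middle.
- platform_top (a point): Centre of the upper face of the round steel weighing platform, 120 mm across, rim 3 mm high round its edge (112 mm inside it); at x = 65, y = 0, z = 105 mm of the scale's frame when empty. It rides on a spring: sinks straight down 1 mm per 100 g, meets its stop at 14 mm (about 13 N). Wall cupboards hang 620 mm above the worktop, from 0.60 m ahead of the robot on.
- platform (a joint): How far the platform has sunk, in m: 0 empty, stop at 0.014. Geared to the needle: 0.010 (1 kg) is one full turn of the needle.
- needle_tip (a point): Tip of the red needle, 42 mm from the dial's axis, 4 mm above the face. With an empty platform it points straight up the slope; load turns it clockwise as seen by the user looking at the face, one turn per kg; it settles within a second. It lies under the cover and cannot be touched.
- zero_mark (a point): Blue zero mark on the white dial card (a bar 13 x 5.5 mm with a dot at its inner end); this point is 42 mm from the dial's axis, 4 mm above the face like the needle's tip. The card is fixed to the tare knob and turns with it.
- knob_grip (a point): Where to grip: on the axis of the black ribbed round tare knob, 31 mm above the face, 7 mm below the knob's top. Knob 41 mm across, from 12 to 38 mm above the face; a white line on its top points to the zero mark. z of its frame is the dial's axis, out of the face, 30 degrees from vertical; x points to the zero mark and turns with the knob.
- tare_knob (a joint): Angle of knob and dial card, rad: 0 when the zero mark points straight up the slope, growing as the knob is turned clockwise as seen by the user looking at the face. Range -0.8 to 3.6; friction about 0.05 N m, stays where left. Starts between 0.5 and 0.95; once the ramekin is on, it must be turned clockwise by 0.3 to 1.7 rad.
- ramekin_white: White ribbed stoneware ramekin, open on top, 90 mm across the rim, 86 mm at the foot, 42 mm high, wall about 9 mm thick, inner floor about 8 mm up; 210 to 340 g. Origin at the centre of its underside, z up. Stands on the worktop left of the scale; lift it by pinching its wall at the rim.
- ramekin_navy: Navy blue ramekin of the same shape and size, not needed, also left of the scale; the two may have changed places. Origin at the centre of its underside.
Mind the look-alikes: they are no part of the job. What is shaped like the ramekin_white but green or pink is not meant.

How it is judged:
On the way, in this order (a step that is already met when the one before it is completed fails the run):
1. the white ramekin stands flat on the platform inside its rim, let go, and the platform has settled (horizontal distance between ramekin_white and platform_top below 0.015 m and z of ramekin_white in the frame of platform_top below 0.002 m and angle between ramekin_white's own z axis and vertical below 0.04 rad and contact force between ramekin_white and the arm below 0.05 N and contact force between ramekin_white and the fingers below 0.05 N and linear speed of ramekin_white below 0.01 m/s and value of joint platform above 0.0015 m), for 0.3 s.
2. the zero mark has been turned to the needle's tip, with the ramekin on the platform (distance between zero_mark and needle_tip below 0.0033 m and horizontal distance between ramekin_white and platform_top below 0.015 m and value of joint platform above 0.0015 m), for 0.2 s.
At the end, for the whole second after the job is handed in: The white ramekin stands upright and at rest on the platform, flat on its floor inside the rim (its centre within 15 mm of the platform's), and the zero mark lies within half a division of the needle's tip (3.3 mm at the tip, 4.5 degrees) (distance between zero_mark and needle_tip below 0.0033 m and horizontal distance between ramekin_white and platform_top below 0.015 m and z of ramekin_white in the frame of platform_top between -0.003 and 0.002 m and angle between ramekin_white's own z axis and vertical below 0.04 rad and linear speed of ramekin_white below 0.01 m/s); the robot touches nothing.
It fails at once if the platform is slammed or pressed down onto its stop (value of joint platform above 0.0135 m).
It fails at once if the navy ramekin is shifted by more than 20 mm (distance of ramekin_navy from where it was at the start of the episode above 0.02 m).
It also fails if it takes over 58 s, if anything falls off the work surface, if the arm or the gripper's body presses on something with over 40 N, if the wrist force passes 120 N, or if a joint passes its speed limit or range.

## Working session

There is one attempt and no reset: what is moved stays moved. The work goes in short steps, Python scripts to look and compute and a tool call to move; the robot and the scene stay as the last step left them, time stands still between calls to the robot, and variables do not carry over. Pictures are saved under pics/ and viewed, at most 10 in all, crops included, and the job is handed in when it is done.

Besides the shell and the picture viewer there is one more tool, called after ">>>" by a JSON object that holds its "api" and its "payload". jog_arm: Moves the arm, as the interface text tells. Its arguments: {"type":"object","properties":{"series":{"type":"array","items":{"type":"array"}}},"required":["series"]}

```bash
ls; mkdir -p pics; cat > h.py <<'E'
import numpy as np, cv2
from scipy.spatial.transform import Rotation as R
from rig import bot, viewer
def cam(name):
    c=viewer.capture(name); c['R']=R.from_euler('xyz',c['orientation']).as_matrix(); c['f']=200/np.tan(np.radians(c['fov_y'])/2); return c
def ray(c,u,v):
    K=np.array([[c['f'],0,c['cx']],[0,c['f'],c['cy']],[0,0,1.]])
    p=cv2.undistortPoints(np.array([[[u,v]]],float),K,np.array([c['k1'],0,0,0,0.]))[0,0]
    return c['R']@np.array([p[0],p[1],1])
def onz(c,u,v,z):
    d=ray(c,u,v); o=np.array(c['xyz']); return o+d*(z-o[2])/d[2]
def proj(c,P):
    q=c['R'].T@(np.array(P)-c['xyz']); s=q[:2]/q[2]; s=s*(1+c['k1']*(s@s)); return np.array([c['cx'],c['cy']])+c['f']*s
def save(c,n): cv2.imwrite('pics/'+n+'.png',c['frame'][:,:,::-1])
E
python3 - <<'E'
from h import *
a=cam('scene');b=cam('top')
for c in(a,b):print({k:v for k,v in c.items() if k not in('frame','R')})
save(a,'scene0');save(b,'top0')
print(bot.sense())
E
```

```text
pics
{'fov_y': 42.570989943547836, 'cx': 315.66964869702593, 'cy': 195.66292876714598, 'k1': -0.03557900199767075, 'xyz': array([-0.27591828,  0.52830182,  0.99778807]), 'orientation': array([-2.37473296e+00,  1.02533247e-03, -1.98621190e+00]), 'f': np.float64(513.3574406445779)}
{'fov_y': 54.13155095400729, 'cx': 317.9845606162271, 'cy': 200.9511401076221, 'k1': -0.056229206891674405, 'xyz': array([0.43667384, 0.14600354, 1.16358905]), 'orientation': array([-3.06078036,  0.00499345, -1.59221341]), 'f': np.float64(391.4106237095697)}
{'clock': 0.1, 'q': array([-8.44912812e-01,  3.59352247e-01,  1.11706828e-02, -3.29312956e-04,
       -1.22407242e+00, -2.88106661e-01]), 'qvel': array([-0.00080306, -0.00301516,  0.00100586,  0.0023582 ,  0.00076864,
        0.00141347]), 'effort': array([-1.84001154e-03, -5.84163451e+01,  2.93751776e+01,  7.01568916e+00,
        1.01063331e-02, -7.31916884e-05]), 'eef_pos': array([ 0.28596305, -0.61096806,  0.22569749]), 'tcp_rot': array([ 3.14010711e+00, -1.17384624e-04, -2.70392785e+00]), 'wrist_force': array([-0.10374841, -0.17601938, -0.90982184]), 'moment': array([ 0.01672236,  0.04043746, -0.01829583]), 'finger_force': 0.0, 'gripper_width': 0.08772308966790718}
```

View pics/scene0.png

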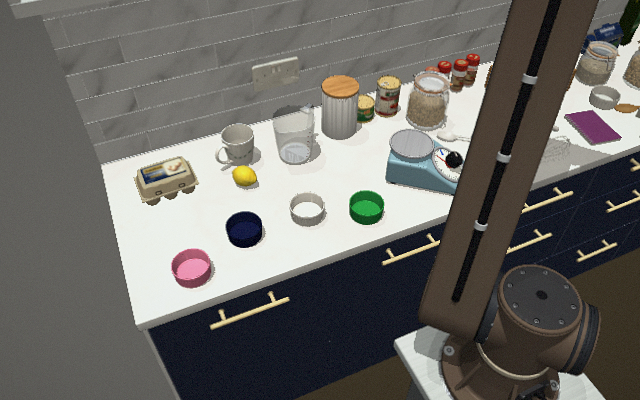

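View pics/top0.png

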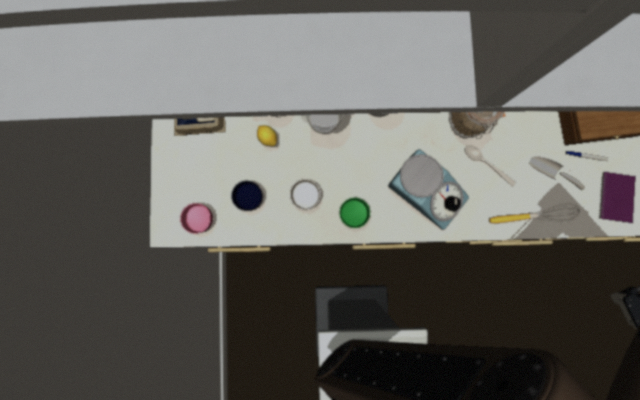

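The pink ramekin is at scene (192,268) and top (197,218). Navy is at scene (244,229) and top (247,195), green at scene (366,207) and top (354,213), and the white target at scene (307,208) and top (306,195). A small grey bowl sits far right at scene (603,97). The scale platform is at top (420,176) and the dial at top (446,202). I choose the white ribbed one at (307,208) and will check it in a close crop.

```bash
python3 - <<'E'
from h import *
a=cam('scene');b=cam('top')
A=a['frame'][:,:,::-1];B=b['frame'][:,:,::-1]
t=cv2.resize(A[120:220,270:470],(800,400),interpolation=cv2.INTER_CUBIC)[:300]
s=cv2.resize(B[145:235,280:480],(800,360),interpolation=cv2.INTER_CUBIC)[:300]
A2=cv2.resize(A[125:225,280:480],None,fx=3,fy=3,interpolation=3);B2=cv2.resize(B[140:240,280:480],None,fx=3,fy=3,interpolation=3)
cv2.imwrite('pics/crop1.png',np.vstack([A2,B2]))
E
```

```text
(no output)
```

View pics/crop1.png

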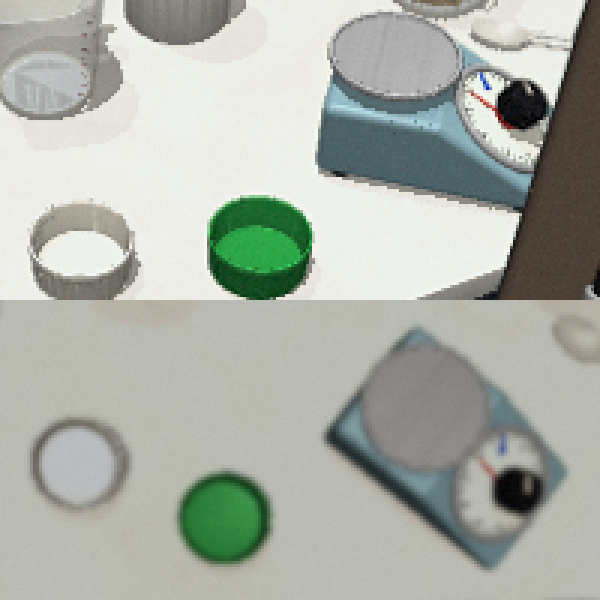

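The close crop confirms a white ribbed ramekin with an open top, and the scale's platform, dial, blue zero mark and red needle. I now turn these pixels into positions.

```bash
python3 - <<'E'
from h import *
a=cam('scene');b=cam('top')
S=lambda x,y:(280+x/3-.33,125+y/3-.33); T=lambda x,y:(280+x/3-.33,140+(y-300)/3-.33)
print('ram floor',onz(b,*T(80,463),.008),onz(a,*S(82,254),.008),)
print('ram rim',onz(a,*S(82,235),.042))
p=onz(b,*T(425,407),.105);print('plat',p,onz(a,*S(396,54),.106))
k=onz(b,*T(520,491),.085);print('knob',k,onz(a,*S(522,103),.080))
d=p-k;print(np.linalg.norm(d[:2]),np.arctan2(d[1],d[0]))
for n,(u,v) in dict(L=(325,437),Bm=(490,570),R=(567,471),Tp=(418,326)).items(): print(n,onz(b,*T(u,v),.0 if n in('L','Bm') else .085 if n=='Tp' else .02))
m=cv2.inRange(cv2.cvtColor(b['frame'],cv2.COLOR_RGB2HSV),(110,100,5),(130,255,110)); 
n,l,st,ce=cv2.connectedComponentsWithStats(m)
for i in range(1,n):
  if st[i,4]>100: print('navy',ce[i],onz(b,*ce[i],.03))
print('green',onz(b,*T(224,517),.03))
E
```

```text
ram floor [0.55179758 0.18387675 0.008     ] [0.56092119 0.18502175 0.008     ]
ram rim [0.55229001 0.1882209  0.042     ]
plat [ 0.58662191 -0.1347401   0.105     ] [ 0.58715833 -0.13289584  0.106     ]
knob [ 0.50929558 -0.22525348  0.085     ] [ 0.50892571 -0.22002797  0.08      ]
0.11904634357398669 0.8638064348731915
L [ 0.57335083 -0.06088702  0.        ]
Bm [ 0.43709628 -0.22063033  0.        ]
R [ 0.53236543 -0.29545982  0.02      ]
Tp [ 0.66597877 -0.13695738  0.085     ]
navy [247.12244898 195.53911565] [0.54892841 0.35601721 0.03      ]
green [0.49414282 0.0450154  0.03      ]
```

>>> {"api": "jog_arm", "payload": {"series": [[[-2.6,3.1,0],0,3.6],[[-2.6,3.1,0],0,3.6],[[-2.6,3.1,0],0,3.6],[[-2.6,3.1,0],0,3.6],[[-2.6,3.1,0],0,3.6]]}}

```text
clock: 0.72
eef_pos: [0.3381, -0.4142, 0.2264]
tcp_rot: [-3.142, 0.0, -2.704]
wrist_force: [3.1, 0.3, 0.8]
gripper_width: 0.0598
finger_force: 0.0
```

>>> {"api": "jog_arm", "payload": {"series": [[[-2.6,3.1,0],0,3.6],[[-2.6,3.1,0],0,3.6],[[-2.6,3.1,0],0,3.6],[[-2.6,3.1,0],0,3.6],[[-2.6,3.1,0],0,3.6]]}}

```text
clock: 1.13
eef_pos: [0.3902, -0.2186, 0.2269]
tcp_rot: [-3.141, 0.001, -2.704]
wrist_force: [0.2, -0.1, -1.0]
gripper_width: 0.0366
finger_force: 0.0
```

>>> {"api": "jog_arm", "payload": {"series": [[[-2.6,3.1,0],0,3.6],[[-2.6,3.1,0],0,3.6],[[-2.6,3.1,0],0,3.6],[[-2.6,3.1,0],0,3.6],[[-2.6,3.1,0],0,3.6]]}}

```text
clock: 1.55
eef_pos: [0.4422, -0.0228, 0.2271]
tcp_rot: [-3.142, 0.001, -2.703]
wrist_force: [1.9, -1.2, -0.6]
gripper_width: 0.0362
finger_force: 0.0
```

>>> {"api": "jog_arm", "payload": {"series": [[[-2.6,3.1,0],0,3.6],[[-2.6,3.1,0],0,3.6],[[-2.6,3.1,0],0,3.6],[[-2.6,3.1,0],0,3.6],[[-2.6,3.1,0],0,3.6]]}}

```text
clock: 1.97
eef_pos: [0.4943, 0.1728, 0.2269]
tcp_rot: [3.141, 0.001, -2.703]
wrist_force: [1.5, -1.8, -0.2]
gripper_width: 0.0357
finger_force: 0.0
```

>>> {"api": "jog_arm", "payload": {"series": [[[0,0,0],-7,3.6],[[0,0,0],-7,3.6],[[0,0,0],-7,3.6],[[0,0,0],-7,3.6],[[0,0,0],-7,3.6]]}}

```text
clock: 2.38
eef_pos: [0.4941, 0.1708, 0.2265]
tcp_rot: [3.142, -0.0, -2.087]
wrist_force: [-0.0, 0.4, -0.3]
gripper_width: 0.0356
finger_force: 0.0
```

>>> {"api": "jog_arm", "payload": {"series": [[[0,0,0],-7,3.6],[[0,0,0],-7,3.6],[[0,0,0],-7,3.6],[[0,0,0],-7,3.6],[[0,0,0],-7,3.6]]}}

```text
clock: 2.8
eef_pos: [0.4942, 0.1706, 0.2266]
tcp_rot: [-3.141, 0.0, -1.476]
wrist_force: [0.6, 0.1, 0.8]
gripper_width: 0.0361
finger_force: 0.0
```

>>> {"api": "jog_arm", "payload": {"series": [[[0,0,0],-7,3.6],[[0,0,0],-7,3.6],[[0,0,0],0,3.6],[[0,0,0],0,3.6],[[0,0,0],0,3.6]]}}

```text
clock: 3.22
eef_pos: [0.4942, 0.1707, 0.2266]
tcp_rot: [-3.142, 0.0, -1.242]
wrist_force: [0.6, -0.1, 0.1]
gripper_width: 0.0358
finger_force: 0.0
```

```bash
python3 - <<'E'
from h import *
w=cam('wrist');a=cam('scene');print({k:v for k,v in w.items() if k not in('frame',)})
s=bot.sense();print(s['eef_pos'],s['tcp_rot'],s['q'])
cv2.imwrite('pics/w1.png',np.vstack([w['frame'][:,:,::-1],np.hstack([a['frame'][60:260,200:520,::-1],np.zeros((200,320,3),np.uint8)])]))
E
```

```text
{'fov_y': 63.25915233333179, 'cx': 322.16722656534296, 'cy': 200.1901872003453, 'k1': -0.011046084205543493, 'xyz': array([0.51651149, 0.10667289, 0.38544304]), 'orientation': array([ 2.88727095e+00,  1.31586838e-05, -2.81347399e+00]), 'R': array([[-9.46650302e-01, -3.11899922e-01, -8.10656747e-02],
       [-3.22262634e-01,  9.16199442e-01,  2.38170898e-01],
       [-1.31586838e-05,  2.51588991e-01, -9.67834170e-01]]), 'f': np.float64(324.71965617244575)}
[0.49424646 0.17063705 0.22657702] [-3.14155528e+00  5.70407793e-06 -1.24037652e+00] [ 7.08028331e-01  1.07548556e-01 -3.20189640e-01  9.31854547e-06
 -1.14302128e+00 -3.77612392e-01]
```

View pics/w1.png

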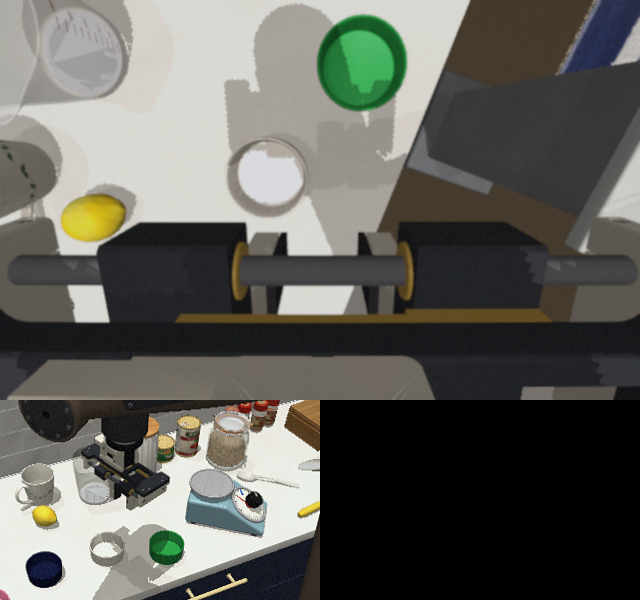

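The wrist picture shows the white ramekin centred near (268,176) and the green one at (362,62). The fingertips are at about (265,270) and (378,270), and the gripper body is long along its closing line. I refine the ramekin pose from this view.

```bash
python3 - <<'E'
from h import *
w=cam('wrist')
f=w['frame'].astype(int)[125:225,215:320]
hsv=cv2.cvtColor(w['frame'],cv2.COLOR_RGB2HSV)[125:225,215:320]
m=((f[:,:,2]-f[:,:,0]>2)&(f[:,:,2]>195)).astype(np.uint8)
n,l,st,ce=cv2.connectedComponentsWithStats(m);i=1+np.argmax(st[1:,4])
print(st[i],ce[i]+[215,125])
c=max(cv2.findContours((l==i).astype(np.uint8),0,1)[0],key=cv2.contourArea)
(e,ax,an)=cv2.fitEllipse(cv2.convexHull(c));print(e[0]+215,e[1]+125,ax)
fl=onz(w,e[0]+215,e[1]+125,.008);print('floor',fl)
# predicted outlines for check
for P,r,z in((fl,.045,.042),(fl,.036,.042),(fl,.043,0)):
  q=np.array([proj(w,[P[0]+r*np.cos(t),P[1]+r*np.sin(t),z]) for t in np.linspace(0,6.28,60)]);print(q.min(0),q.max(0))
print(onz(w,268,176,.042))
big=cv2.resize(w['frame'][125:225,215:320,::-1],None,fx=4,fy=4,interpolation=3)
for r,z,col in((.045,.042,(0,0,255)),(.036,.008,(0,255,0))):
  q=np.array([(proj(w,[fl[0]+r*np.cos(t),fl[1]+r*np.sin(t),z])-[215,125]+.5)*4 for t in np.linspace(0,6.28,60)]).astype(int);cv2.polylines(big,[q],True,col,1)
cv2.imwrite('pics/c2.png',big)
E
```

```text
[  25   26   59   52 2259] [268.27932714 176.93138557]
268.87754821777344 175.37482452392578 (52.695655822753906, 59.97118377685547)
floor [0.55404076 0.19127577 0.008     ]
[222.04299606 138.58954336] [305.59967652 220.76547089]
[230.42449695 147.28959566] [297.26315727 213.01022652]
[234.16327636 137.88493969] [305.6636233  208.58485144]
[0.55136749 0.18461452 0.042     ]
```

View pics/c2.png

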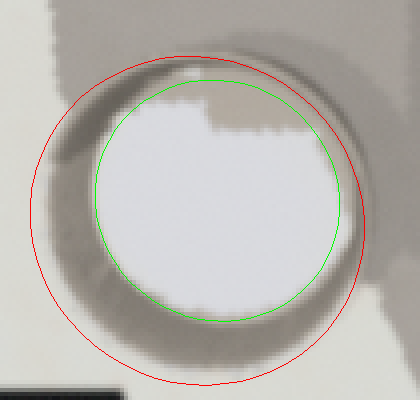

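The overlay on the floor fit shows the rim a few pixels right of and above the prediction, because part of the floor is shaded. The rim's left and bottom edges put the centre at about (0.551, 0.186), which agrees with the first estimates.

>>> {"api": "jog_arm", "payload": {"series": [[[0.4,-1.8,0],0,3.6],[[0,0,3.6],0,3.6],[[0,0,3.6],0,3.6],[[0,0,3.6],0,3.6],[[0,0,3.6],0,3.6]]}}

```text
clock: 3.78
eef_pos: [0.5126, 0.1727, 0.0814]
tcp_rot: [-3.14, 0.0, -1.239]
wrist_force: [1.1, -0.2, 0.3]
gripper_width: 0.0361
finger_force: 0.0
```

>>> {"api": "jog_arm", "payload": {"series": [[[0,0,2.0],0,3.6],[[0,0,0.9],0,3.6],[[0,0,0],0,3.6],[[0,0,0],0,3.6],[[0,0,0],0,3.6]]}}

```text
clock: 4.2
eef_pos: [0.5137, 0.1735, 0.0552]
tcp_rot: [-3.139, 0.001, -1.238]
wrist_force: [0.3, 1.3, 0.4]
gripper_width: 0.036
finger_force: 0.0
```

```bash
python3 - <<'E'
from h import *
w=cam('wrist');a=cam('scene')
cv2.imwrite('pics/w3.png',np.hstack([cv2.resize(w['frame'][100:400,170:490,::-1],None,fx=1.2,fy=1.2),cv2.resize(a['frame'][160:250,240:360,::-1],(400,300),interpolation=3)[:,:] .repeat(1,0) if 0 else cv2.copyMakeBorder(cv2.resize(a['frame'][160:250,240:360,::-1],(400,300),interpolation=3),0,60,0,0,0)]))
E
```

```text
(no output)
```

View pics/w3.png

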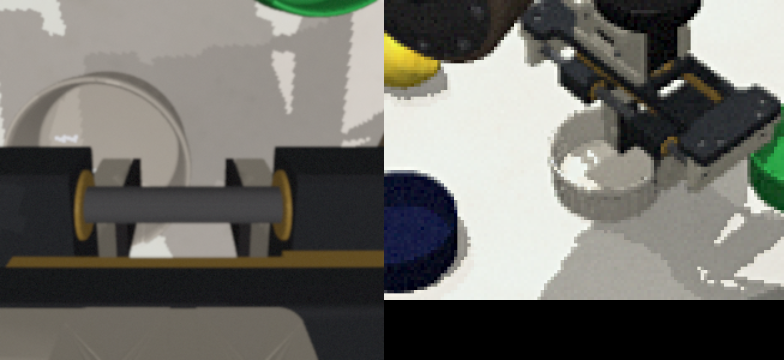

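Both views show the near wall centred between the fingertips: wall at x=188 and fingers at 140 and 235 in the left crop. I go down and close.

>>> {"api": "jog_arm", "payload": {"series": [[[0,0,1.4],0,3.6],[[0,0,1.4],0,3.6],[[0,0,1.2],0,3.6],[[0,0,0],0,3.6],[[0,0,0],0,3.6]]}}

```text
clock: 4.72
eef_pos: [0.5128, 0.1729, 0.0142]
tcp_rot: [-3.141, -0.0, -1.238]
wrist_force: [0.7, -0.3, 0.9]
gripper_width: 0.0358
finger_force: 0.0
```

>>> {"api": "jog_arm", "payload": {"series": [[[0,0,0],0,1.5],[[0,0,0],0,1.0],[[0,0,0],0,0.5],[[0,0,0],0,0.2],[[0,0,0],0,0.2]]}}

```text
clock: 5.13
eef_pos: [0.5131, 0.1732, 0.0141]
tcp_rot: [-3.14, 0.0, -1.238]
wrist_force: [-0.2, 0.9, 1.9]
gripper_width: 0.0085
finger_force: 3.8
```

>>> {"api": "jog_arm", "payload": {"series": [[[0,0,0],0,0.2],[[0,0,0],0,0.2],[[0,0,0],0,0.2],[[0,0,0],0,0.2],[[0,0,0],0,0.2]]}}

```text
clock: 5.55
eef_pos: [0.513, 0.1732, 0.0144]
tcp_rot: [-3.14, 0.0, -1.237]
wrist_force: [-3.5, -0.5, 7.4]
gripper_width: 0.0067
finger_force: 28.5
```

>>> {"api": "jog_arm", "payload": {"series": [[[0,0,-0.3],0,0.2],[[0,0,-0.6],0,0.2],[[0,0,-1.2],0,0.2],[[0,0,-2],0,0.2],[[0,0,-2.5],0,0.2]]}}

```text
clock: 5.97
eef_pos: [0.5104, 0.1713, 0.0785]
tcp_rot: [3.136, -0.001, -1.239]
wrist_force: [1.0, 0.8, -2.2]
gripper_width: 0.006
finger_force: 30.0
```

>>> {"api": "jog_arm", "payload": {"series": [[[0,0,-2.5],0,0.2],[[0,0,-2.5],0,0.2],[[0,0,-2.5],0,0.2],[[0,0,-2],0,0.2],[[0,0,-1],0,0.2]]}}

```text
clock: 6.38
eef_pos: [0.5126, 0.1727, 0.187]
tcp_rot: [-3.14, 0.0, -1.238]
wrist_force: [1.2, -0.1, -2.3]
gripper_width: 0.006
finger_force: 30.0
```

>>> {"api": "jog_arm", "payload": {"series": [[[0,0,0],0,0.2],[[0,0,0],0,0.2],[[0,0,0],0,0.2],[[0,0,0],0,0.2],[[0,0,0],0,0.2]]}}

```text
clock: 6.8
eef_pos: [0.5119, 0.1723, 0.1831]
tcp_rot: [3.139, -0.001, -1.238]
wrist_force: [0.6, -0.3, -1.4]
gripper_width: 0.0056
finger_force: 30.0
```

```bash
python3 - <<'E'
from h import *
w=cam('wrist');a=cam('scene')
s=bot.sense();print(s['eef_pos'],s['tcp_rot'])
cv2.imwrite('pics/w4.png',np.hstack([cv2.resize(w['frame'][100:400,170:490,::-1],None,fx=1.2,fy=1.2),cv2.copyMakeBorder(cv2.resize(a['frame'][130:220,240:360,::-1],(400,300),interpolation=3),0,60,0,0,0)]))
E
```

```text
[0.512242   0.1725181  0.18364234] [ 3.13994796e+00 -5.10634188e-04 -1.23777294e+00]
```

View pics/w4.png

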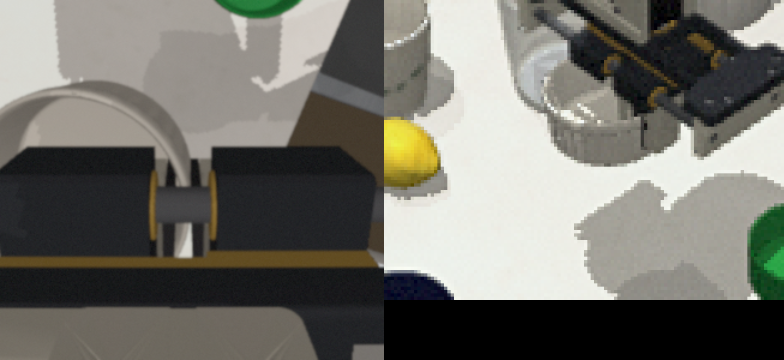

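The ramekin is held by its near wall, seen at x=188 between the pads, and it looks upright in the scene crop. I carry it over the platform.

>>> {"api": "jog_arm", "payload": {"series": [[[2,0.45,0],0,0.2],[[3,0.67,0],0,0.2],[[3.5,0.78,0],0,0.2],[[3.5,0.78,0],0,0.2],[[3.5,0.78,0],0,0.2]]}}

```text
clock: 7.32
eef_pos: [0.5304, 0.0136, 0.1843]
tcp_rot: [3.141, -0.0, -1.237]
wrist_force: [1.0, -0.6, -3.4]
gripper_width: 0.0057
finger_force: 30.2
```

>>> {"api": "jog_arm", "payload": {"series": [[[3.5,0.78,0],0,0.2],[[3.5,0.78,0],0,0.2],[[3.5,0.78,0],0,0.2],[[3,0.67,0],0,0.2],[[2.4,0.53,0],0,0.2]]}}

```text
clock: 7.73
eef_pos: [0.5488, -0.1493, 0.1841]
tcp_rot: [3.141, -0.0, -1.239]
wrist_force: [-0.6, 0.1, -3.0]
gripper_width: 0.0057
finger_force: 30.2
```

>>> {"api": "jog_arm", "payload": {"series": [[[0,0,0],0,0.2],[[0,0,0],0,0.2],[[0,0,0],0,0.2],[[0,0,0],0,0.2],[[0,0,0],0,0.2]]}}

```text
clock: 8.15
eef_pos: [0.5491, -0.146, 0.1846]
tcp_rot: [-3.142, 0.0, -1.236]
wrist_force: [-0.2, -0.2, -2.1]
gripper_width: 0.0058
finger_force: 30.5
```

```bash
python3 - <<'E'
from h import *
b=cam('top');a=cam('scene')
s=bot.sense();print(s['eef_pos'],s['tcp_rot'],s['wrist_force'])
q=lambda c,x,y,w,h:cv2.resize(c['frame'][y:y+h,x:x+w,::-1],(400,400),interpolation=3)
cv2.imwrite('pics/w5.png',np.hstack([q(a,360,90,120,120),q(b,370,130,110,110)]))
E
```

```text
[ 0.5491723  -0.14603399  0.18467758] [-3.14136813e+00 -1.69166093e-05 -1.23635163e+00] [-0.83636592  0.32356562 -1.87792145]
```

View pics/w5.png

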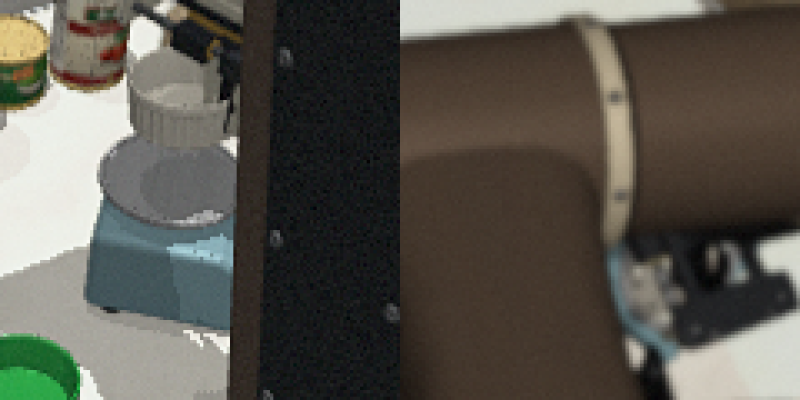

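The scene crop shows the ramekin hanging level above the platform, with its base at about (180,130) over the platform at (170,180). The arm hides the top view. I lower gently.

>>> {"api": "jog_arm", "payload": {"series": [[[0,0,1.2],0,0.2],[[0,0,1.5],0,0.2],[[0,0,1.3],0,0.2],[[0,0,1.0],0,0.2],[[0,0,0.6],0,0.2]]}}

```text
clock: 8.67
eef_pos: [0.5486, -0.1464, 0.1274]
tcp_rot: [3.14, 0.0, -1.237]
wrist_force: [-0.5, -0.2, -2.6]
gripper_width: 0.0056
finger_force: 30.5
```

>>> {"api": "jog_arm", "payload": {"series": [[[0,0,0.2],0,0.2],[[0,0,0.2],0,0.2],[[0,0,0.1],0,0.2],[[0,0,0.1],0,0.2],[[0,0,0],0,0.2]]}}

```text
clock: 9.08
eef_pos: [0.5495, -0.1469, 0.1231]
tcp_rot: [-3.141, -0.0, -1.238]
wrist_force: [-0.5, 0.6, -0.2]
gripper_width: 0.006
finger_force: 30.4
```

>>> {"api": "jog_arm", "payload": {"series": [[[0,0,0.1],0,0.2],[[0,0,0.1],0,0.2],[[0,0,0.1],0,0.2],[[0,0,0],0,0.2],[[0,0,0],0,0.2]]}}

```text
clock: 9.5
eef_pos: [0.5492, -0.147, 0.1198]
tcp_rot: [-3.141, -0.0, -1.238]
wrist_force: [-1.9, -0.3, 2.4]
gripper_width: 0.0061
finger_force: 30.4
```

>>> {"api": "jog_arm", "payload": {"series": [[[0,0,-0.1],0,0.2],[[0,0,-0.1],0,0.2],[[0,0,0],0,0.2],[[0,0,0],0,0.2],[[0,0,0],0,0.2]]}}

```text
clock: 9.92
eef_pos: [0.5493, -0.1468, 0.1216]
tcp_rot: [-3.141, -0.0, -1.238]
wrist_force: [-0.2, 0.6, -0.5]
gripper_width: 0.0058
finger_force: 30.4
```

```bash
python3 - <<'E'
from h import *
for i in range(6):
  a=cam('scene');s=bot.sense();print(s['eef_pos'][2],s['wrist_force'],s['gripper_width'])
q=lambda c,x,y,w,h:cv2.resize(c['frame'][y:y+h,x:x+w,::-1],(w*5,h*5),interpolation=3)
cv2.imwrite('pics/w6.png',q(a,360,90,110,110))
E
```

```text
0.12156622123603247 [0.28428268 0.71585497 0.33750258] 0.00607896214597226
0.12158107870897762 [-0.0136136   0.06581548  0.6717509 ] 0.005989004764516198
0.12157587943633819 [ 0.51896324 -0.43726144  0.34246667] 0.006026133861470388
0.12158049872687895 [-0.60497587 -0.12318253  0.01106359] 0.005542257756699778
0.1215730357587124 [ 0.43227144 -0.46606961  0.38835303] 0.00607334987200383
0.12157940284158594 [ 0.35828235 -0.03659201 -0.15525647] 0.005666093985374735
```

View pics/w6.png

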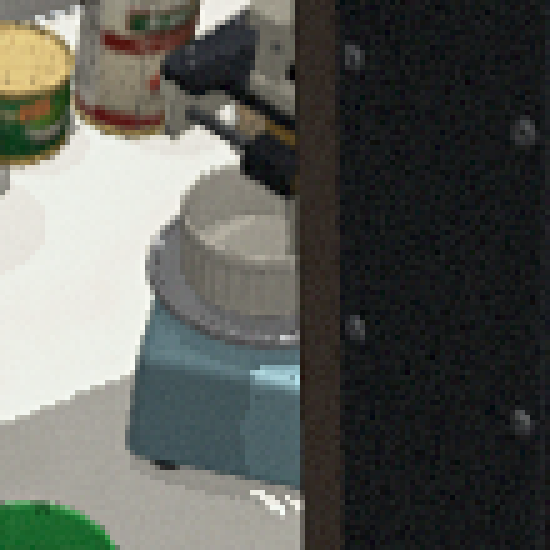

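The ramekin stands on the platform inside its rim, with foot edge at (188,290) against platform edge at (148,265). The wrist force is near zero, so the spring carries it. I release.

>>> {"api": "jog_arm", "payload": {"series": [[[0,0,0],0,0.8],[[0,0,0],0,1.2],[[0,0,0],0,1.8],[[0,0,0],0,2.6],[[0,0,0],0,3.2]]}}

```text
clock: 10.63
eef_pos: [0.5491, -0.1469, 0.1216]
tcp_rot: [-3.142, -0.0, -1.238]
wrist_force: [0.8, 0.8, 0.7]
gripper_width: 0.0258
finger_force: 0.0
```

>>> {"api": "jog_arm", "payload": {"series": [[[0,0,0],0,3.2],[[0,0,-0.4],0,3.2],[[0,0,-0.8],0,3.2],[[0,0,-1.5],0,3.2],[[0,0,-2.5],0,3.2]]}}

```text
clock: 11.05
eef_pos: [0.5478, -0.1468, 0.1727]
tcp_rot: [3.138, 0.001, -1.238]
wrist_force: [0.2, 0.1, -0.4]
gripper_width: 0.032
finger_force: 0.0
```

>>> {"api": "jog_arm", "payload": {"series": [[[0,0,-3],0,3.2],[[0,0,-3],0,3.2],[[0,0,-3],0,3.2],[[0,0,-2],0,3.2],[[0,0,0],0,3.2]]}}

```text
clock: 11.47
eef_pos: [0.5512, -0.1474, 0.2899]
tcp_rot: [-3.134, -0.004, -1.237]
wrist_force: [1.2, 0.1, 0.9]
gripper_width: 0.0317
finger_force: 0.0
```

```bash
python3 - <<'E'
from h import *
w=cam('wrist');s=bot.sense();print(s['eef_pos'],s['tcp_rot'],s['wrist_force'])
save(w,'w7')
P=np.array([.587,-.134,.1026]);yw=.865;ex=np.array([np.cos(yw),np.sin(yw),0])
D=P*[1,1,0]-.106*ex+[0,0,.054]
print(proj(w,P),proj(w,D),w['xyz'],D)
E
```

```text
[ 0.55028122 -0.14700936  0.28717823] [-3.13603383e+00 -2.03657903e-03 -1.23757336e+00] [-0.59612926 -0.40803638  0.09143697]
[288.83195085 181.85317084] [368.84846365 129.63400428] [ 0.57237789 -0.21107836  0.44900141] [ 0.51824415 -0.2146761   0.054     ]
```

View pics/w7.png

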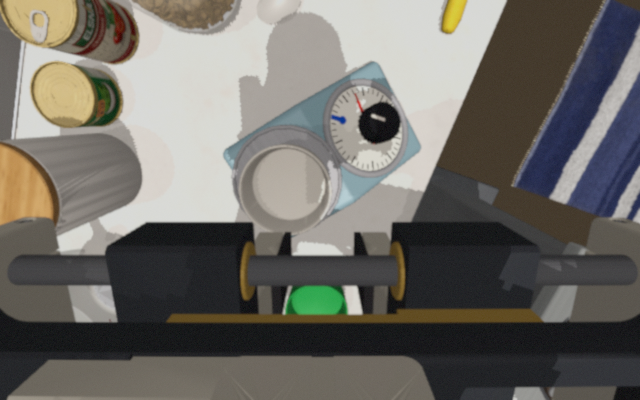

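The wrist picture shows the ramekin inside the platform rim, with floor centre (290,184) against the projected platform centre (289,182). The dial is at (367,127), the red needle at (358,100), the blue mark at (338,119) and the knob top at (379,122). Now I measure the dial angles.

```bash
cat >> h.py <<'E'
YW=.865
def frame(D,yw=None):
    yw=YW if yw is None else yw
    c,s=np.cos(yw),np.sin(yw);M=np.array([[c,-s,0],[s,c,0],[0,0,1]])
    h=np.radians(30);a=M@[-np.sin(h),0,np.cos(h)];u=M@[np.cos(h),0,np.sin(h)];return a,u,M@[0,-1,0]
def onplane(c,uv,Q,a):
    d=ray(c,*uv);o=np.array(c['xyz']);return o+d*((Q-o)@a)/(d@a)
def dial(c,D):
    a,u,r=frame(D);Q=D+.004*a
    H=cv2.cvtColor(c['frame'],cv2.COLOR_RGB2HSV).astype(int);out={}
    for n,m in dict(red=((H[:,:,0]<8)|(H[:,:,0]>172))&(H[:,:,1]>110)&(H[:,:,2]>90),blue=(H[:,:,0]>100)&(H[:,:,0]<125)&(H[:,:,1]>130)&(H[:,:,2]>90)).items():
        v,x=np.nonzero(m);P=[]
        for i,j in zip(x,v):
            p=onplane(c,(i,j),Q,a)-Q
            if .022<np.linalg.norm(p)<.052:P.append((p@r,p@u))
        P=np.array(P)
        if len(P)>2:
            mm=P.mean(0);out[n]=(len(P),np.round(mm*1000,1),round(float(np.degrees(np.arctan2(mm[0],mm[1]))),1))
    return out
E
python3 - <<'E'
from h import *
w=cam('wrist');a0=cam('top')
# refine: knob and bezel
Pt=onz(w,288,181,.1035)
D0=np.array([.5182,-.2147,.054]);a,u,r=frame(D0)
bz=onplane(w,(367.5,127.5),D0+.005*a,a)-.005*a
H=cv2.cvtColor(w['frame'],cv2.COLOR_RGB2GRAY)
m=(H[95:150,350:410]<50).astype(np.uint8);n,l,st,ce=cv2.connectedComponentsWithStats(m);i=1+np.argmax(st[1:,4]);print(st[i],ce[i]+[350,95])
kc=ce[i]+[350,95];kn=onplane(w,kc,D0+.033*a,a)-.033*a
print(Pt,bz,kn)
for D in(D0,bz,kn):
  d=Pt-D;print(np.linalg.norm(d[:2]),np.arctan2(d[1],d[0]),dial(w,D))
E
```

```text
[   8    7   41   40 1159] [378.40379638 122.14236411]
[ 0.58651441 -0.13485941  0.1035    ] [ 0.52180037 -0.21382021  0.05573491] [ 0.52534596 -0.21194333  0.05788744]
0.10507796857577466 0.8630398702631582 {'red': (26, array([30.2, -1.9]), 93.5), 'blue': (54, array([29.4, 31. ]), 43.5)}
0.10209169935191964 0.8842347780126653 {'red': (24, array([28.6, -5.5]), 100.8), 'blue': (54, array([27.3, 27.6]), 44.7)}
0.09840483008954286 0.9000125642375376 {'red': (24, array([27.1, -9.8]), 109.9), 'blue': (54, array([25.8, 23.3]), 47.9)}
```

```bash
python3 - <<'E'
from h import *
from scipy.optimize import least_squares
w=cam('wrist');D0=np.array([.5182,-.2147,.054]);a,u,r=frame(D0)
H=cv2.cvtColor(w['frame'],cv2.COLOR_RGB2HSV)
for h in(.0,.005):
  E=[]
  for t in np.radians(np.arange(0,360,5)):
    for R_ in np.arange(.048,.07,.0005):
      x,y=np.round(proj(w,D0+h*a+R_*(np.sin(t)*r+np.cos(t)*u))).astype(int)
      if 85<H[y,x,0]<110 and H[y,x,1]>60: E.append((R_*np.sin(t)*1e3,R_*np.cos(t)*1e3));break
  E=np.array(E);f=least_squares(lambda p:np.hypot(E[:,0]-p[0],E[:,1]-p[1])-p[2],[0,0,58],loss='soft_l1');print(h,len(E),f.x)
  print(np.round(np.c_[np.degrees(np.arctan2(E[:,0],E[:,1])),np.hypot(*E.T)]).astype(int).tolist())
T=np.linspace(0,6.28,60)
q=np.array([proj(w,D0+h*a+.0205*(np.sin(t)*r+np.cos(t)*u)) for t in T for h in(.012,.038)],np.float32)
hu=cv2.convexHull(q)[:,0];M=cv2.moments(hu);print('knob pred',hu.min(0),hu.max(0),M['m10']/M['m00'],M['m01']/M['m00'])
g=cv2.cvtColor(w['frame'],cv2.COLOR_RGB2GRAY)
m=(g[95:150,350:410]<60).astype(np.uint8);c=max(cv2.findContours(m,0,1)[0],key=cv2.contourArea);c=cv2.convexHull(c);M=cv2.moments(c);print('meas',c[:,0].min(0)+[350,95],c[:,0].max(0)+[350,95],350+M['m10']/M['m00'],95+M['m01']/M['m00'])
for v in(u,r):print('px per mm',(proj(w,D0+.025*a+.001*v)-proj(w,D0+.025*a)))
E
```

```text
Traceback (most recent call last):
IndexError: too many indices for array: array is 1-dimensional, but 2 were indexed
```

```bash
python3 - <<'E'
from h import *
from scipy.optimize import least_squares
w=cam('wrist');D0=np.array([.5182,-.2147,.054]);a,u,r=frame(D0)
H=cv2.cvtColor(w['frame'],cv2.COLOR_RGB2HSV).astype(int);print(H[72,372],H[150,412],H[195,345],H[90,330],'bezel',H[173,368],H[110,409])
for h in(.0,.005):
  E=[]
  for t in np.radians(np.arange(0,360,5)):
    for R_ in np.arange(.048,.07,.0005):
      x,y=np.round(proj(w,D0+h*a+R_*(np.sin(t)*r+np.cos(t)*u))).astype(int)
      if 85<H[y,x,0]<115 and H[y,x,1]>35: E.append((R_*np.sin(t)*1e3,R_*np.cos(t)*1e3));break
  E=np.array(E)
  print(h,np.round(np.c_[np.degrees(np.arctan2(E[:,0],E[:,1])),np.hypot(*E.T)]).astype(int).tolist())
  f=least_squares(lambda p:np.hypot(E[:,0]-p[0],E[:,1]-p[1])-p[2],[0,0,58],loss='soft_l1');print(h,len(E),f.x)
T=np.linspace(0,6.28,60)
q=np.array([proj(w,D0+h*a+.0205*(np.sin(t)*r+np.cos(t)*u)) for t in T for h in(.012,.038)],np.float32)
hu=cv2.convexHull(q)[:,0];M=cv2.moments(hu);print('knob pred',hu.min(0),hu.max(0),M['m10']/M['m00'],M['m01']/M['m00'])
g=cv2.cvtColor(w['frame'],cv2.COLOR_RGB2GRAY)
m=(g[95:150,350:410]<60).astype(np.uint8);c=max(cv2.findContours(m,0,1)[0],key=cv2.contourArea);c=cv2.convexHull(c);M=cv2.moments(c);print('meas',c[:,0].min(0)+[350,95],c[:,0].max(0)+[350,95],350+M['m10']/M['m00'],95+M['m01']/M['m00'])
for v in(u,r):print('px per mm',(proj(w,D0+.025*a+.001*v)-proj(w,D0+.025*a)))
E
```

```text
[ 96  47 178] [ 97  49 166] [ 95  33 201] [160   7 117] bezel [170   5 159] [ 25   7 217]
0.0 [[20, 62], [25, 61], [30, 62], [35, 63], [40, 62], [45, 48], [50, 63], [55, 62], [60, 63], [65, 62], [70, 62], [75, 62], [80, 63], [85, 62], [90, 63], [95, 62], [100, 62], [105, 62], [110, 63], [115, 62], [120, 62], [125, 62], [130, 62], [135, 62], [140, 62], [145, 62], [150, 62], [-155, 60], [-150, 59], [-145, 59], [-140, 59], [-135, 60], [-130, 59], [-125, 58], [-120, 58], [-115, 58], [-110, 59], [-105, 57], [-100, 58], [-85, 57], [-80, 57], [-75, 58], [-70, 58], [-65, 57], [-60, 58], [-55, 58], [-50, 58], [-45, 58], [-40, 58], [-35, 59], [-30, 59], [-25, 60], [-20, 59]]
0.0 53 [ 2.40395998 -0.1443843  59.93893356]
0.005 [[20, 65], [25, 64], [30, 64], [35, 64], [40, 48], [45, 48], [50, 64], [55, 63], [60, 64], [65, 63], [70, 63], [75, 62], [80, 62], [85, 62], [90, 61], [95, 62], [100, 61], [105, 60], [110, 61], [115, 61], [120, 60], [125, 59], [130, 59], [135, 59], [140, 59], [145, 58], [150, 57], [-155, 55], [-150, 55], [-145, 55], [-140, 54], [-135, 56], [-130, 55], [-125, 55], [-120, 55], [-115, 54], [-110, 55], [-105, 55], [-100, 56], [-95, 56], [-90, 56], [-85, 56], [-80, 56], [-75, 57], [-70, 57], [-65, 57], [-60, 58], [-55, 58], [-50, 59], [-45, 59], [-40, 60], [-35, 60], [-30, 61], [-25, 62], [-20, 61], [-15, 62]]
0.005 56 [ 2.89824629  3.33187979 58.89380308]
knob pred [356.35266 100.12891] [401.1183  143.19969] 378.9228177158456 122.0414265988378
meas [356 100] [397 141] 376.30894621999744 120.37286612758311
px per mm [-0.61967332  0.42041275]
px per mm [-0.42891157 -0.8063118 ]
```

>>> {"api": "jog_arm", "payload": {"series": [[[0,0,0],6.8,6],[[0,0,0],6.8,6],[[0,0,0],6.8,6],[[0,0,0],6.8,6],[[0,0,0],6.8,6]]}}

```text
clock: 12.13
eef_pos: [0.5486, -0.1469, 0.2824]
tcp_rot: [3.139, -0.001, -1.837]
wrist_force: [-0.4, -0.8, -0.7]
gripper_width: 0.0578
finger_force: 0.0
```

>>> {"api": "jog_arm", "payload": {"series": [[[2.2,0.5,0],0,6],[[2.2,0.5,0],0,6],[[2.2,0.5,1],0,6],[[2.2,0.4,1],0,6],[[0,0,1],0,6]]}}

```text
clock: 12.55
eef_pos: [0.5061, -0.2292, 0.2523]
tcp_rot: [3.14, -0.001, -1.833]
wrist_force: [-0.0, -0.3, -0.4]
gripper_width: 0.0598
finger_force: 0.0
```

>>> {"api": "jog_arm", "payload": {"series": [[[0,0,2],0,6],[[0,0,1],0,6],[[0,0,0],0,6],[[0,0,0],0,6],[[0,0,0],0,6]]}}

```text
clock: 12.97
eef_pos: [0.5086, -0.2269, 0.2241]
tcp_rot: [-3.141, -0.0, -1.83]
wrist_force: [-0.7, 0.1, 0.7]
gripper_width: 0.0602
finger_force: 0.0
```

```bash
sed -i 's/^YW=.*/YW=.875/' h.py; cat > k.py <<'E'
from h import *
w=cam('wrist');D=np.array([.520,-.215,.054]);a,u,r=frame(D)
s=bot.sense();print(s['clock'],s['eef_pos'],s['tcp_rot'],s['wrist_force'])
T=np.linspace(0,6.28,60)
q=np.array([proj(w,D+h*a+.0205*(np.sin(t)*r+np.cos(t)*u)) for t in T for h in(.012,.038)],np.float32)
hu=cv2.convexHull(q)[:,0];M=cv2.moments(hu);print('knob pred',hu.min(0),hu.max(0),M['m10']/M['m00'],M['m01']/M['m00'])
g=cv2.cvtColor(w['frame'],cv2.COLOR_RGB2GRAY);x0,y0=(hu.min(0)-8).astype(int).clip(0);x1,y1=(hu.max(0)+8).astype(int)
for th in(60,80):
  m=(g[y0:y1,x0:x1]<th).astype(np.uint8);c=max(cv2.findContours(m,0,1)[0],key=cv2.contourArea);c=cv2.convexHull(c);M=cv2.moments(c);print('meas',c[:,0].min(0)+[x0,y0],c[:,0].max(0)+[x0,y0],x0+M['m10']/M['m00'],y0+M['m01']/M['m00'])
for v in(u,r):print('px per mm',(proj(w,D+.025*a+.001*v)-proj(w,D+.025*a)))
print(dial(w,D),dial(w,D+.003*u),dial(w,D+.003*r))
E
python3 k.py
```

```text
13.0167 [ 0.50873865 -0.22691623  0.22441384] [-3.14052297e+00 -1.73243929e-04 -1.83042828e+00] [ 0.29903239 -1.53113692  0.207652  ]
knob pred [297.3243  166.51651] [344.1698  214.12128] 320.59640657856943 190.31431023218514
meas [297 168] [341 212] 318.66456953642387 190.47969094922738
meas [289 168] [341 213] 316.9675036927622 189.86469719350075
px per mm [-0.37874957  0.9046359 ]
px per mm [-0.93497927 -0.42385585]
{'red': (42, array([30.2, -3.6]), 96.8), 'blue': (74, array([28.2, 28.8]), 44.3)} {'red': (42, array([30.2, -6.6]), 102.4), 'blue': (74, array([28.2, 25.8]), 47.5)} {'red': (35, array([28.5, -3.8]), 97.6), 'blue': (74, array([25.2, 28.8]), 41.1)}
```

>>> {"api": "jog_arm", "payload": {"series": [[[0,0,3.5],0,6],[[0,0,3.5],0,6],[[0,0,3],0,6],[[0,0,2],0,6],[[0,0,1],0,6]]}}

```text
clock: 13.43
eef_pos: [0.5071, -0.2266, 0.0915]
tcp_rot: [3.139, -0.0, -1.831]
wrist_force: [-0.6, 0.4, 0.7]
gripper_width: 0.0602
finger_force: 0.0
```

>>> {"api": "jog_arm", "payload": {"series": [[[0,0,0.9],0,6],[[0,0,0.6],0,6],[[0,0,0.3],0,6],[[0,0,0],0,6],[[0,0,0],0,6]]}}

```text
clock: 13.85
eef_pos: [0.5088, -0.2271, 0.0765]
tcp_rot: [-3.14, 0.0, -1.831]
wrist_force: [-0.3, -0.5, 0.6]
gripper_width: 0.0604
finger_force: 0.0
```

>>> {"api": "jog_arm", "payload": {"series": [[[0,0,0],0,5],[[0,0,0],0,4.5],[[0,0,0],0,4.2],[[0,0,0],0,3.8],[[0,0,0],0,3.5]]}}

```text
clock: 14.27
eef_pos: [0.511, -0.2275, 0.0766]
tcp_rot: [-3.136, 0.0, -1.83]
wrist_force: [6.4, -2.8, -3.0]
gripper_width: 0.0407
finger_force: 28.7
```

>>> {"api": "jog_arm", "payload": {"series": [[[0,0,0],0,3.5],[[0,0,0],0,3.5],[[0,0,0],0,3.5],[[0,0,0],0,3.5],[[0,0,0],0,3.5]]}}

```text
clock: 14.68
eef_pos: [0.511, -0.2275, 0.0766]
tcp_rot: [-3.136, 0.0, -1.83]
wrist_force: [6.0, -2.2, -2.9]
gripper_width: 0.0412
finger_force: 28.7
```

```bash
python3 - <<'E'
from h import *
w=cam('wrist');s=bot.sense();print(s['eef_pos'],s['tcp_rot'],s['wrist_force'],s['moment'])
D=np.array([.520,-.215,.054]);print(dial(w,D)); 
for n in('scene','top'):print(n,dial(cam(n),D))
E
```

```text
[ 0.51100557 -0.22748798  0.07657503] [-3.13607994e+00  2.75877587e-04 -1.83039368e+00] [ 6.46320113 -2.73328787 -3.06085842] [-0.96937505 -2.31015447  0.03253209]
{'red': (124, array([32.8, -4.3]), 97.4)}
scene {}
top {}
```

>>> {"api": "jog_arm", "payload": {"series": [[[0,0,0],3,3.5],[[0,0,0],4,3.5],[[0,0,0],4,3.5],[[0,0,0],4,3.5],[[0,0,0],0,3.5]]}}

```text
clock: 15.25
eef_pos: [0.5103, -0.2276, 0.0769]
tcp_rot: [-3.137, 0.001, -2.095]
wrist_force: [3.7, -3.1, 1.8]
gripper_width: 0.0405
finger_force: 29.3
```

>>> {"api": "jog_arm", "payload": {"series": [[[0,0,0],4,3.5],[[0,0,0],4,3.5],[[0,0,0],4,3.5],[[0,0,0],3,3.5],[[0,0,0],0,3.5]]}}

```text
clock: 15.67
eef_pos: [0.5104, -0.227, 0.0763]
tcp_rot: [-3.138, 0.002, -2.355]
wrist_force: [6.0, -0.9, -1.1]
gripper_width: 0.0403
finger_force: 30.3
```

```bash
python3 - <<'E'
from h import *
w=cam('wrist');s=bot.sense();print(s['eef_pos'],s['tcp_rot'],s['wrist_force'],s['moment'],s['gripper_width'])
D=np.array([.520,-.215,.054]);print(dial(w,D)); 
E
```

```text
[ 0.51036806 -0.22708168  0.07633171] [-3.13829472e+00  2.39435631e-03 -2.35266939e+00] [ 6.62039441 -1.41150873 -1.37370137] [ 0.12895143 -1.87032532  0.32495563] 0.03949308729234769
{'blue': (5, array([28.8, 16.7]), 60.0)}
```

>>> {"api": "jog_arm", "payload": {"series": [[[0,0,0],4,3.5],[[0,0,0],4,3.5],[[0,0,0],4,3.5],[[0,0,0],4,3.5],[[0,0,0],4,3.5]]}}

```text
clock: 16.13
eef_pos: [0.5092, -0.2273, 0.0771]
tcp_rot: [-3.14, 0.002, -2.704]
wrist_force: [0.6, -1.2, 8.5]
gripper_width: 0.0404
finger_force: 32.1
```

>>> {"api": "jog_arm", "payload": {"series": [[[0,0,0],0,3.5],[[0,0,0],0,4.2],[[0,0,0],0,4.6],[[0,0,0],0,5.2],[[0,0,0],0,6]]}}

```text
clock: 16.55
eef_pos: [0.5074, -0.2269, 0.0753]
tcp_rot: [3.141, -0.001, -2.703]
wrist_force: [-0.0, -0.5, -1.1]
gripper_width: 0.0535
finger_force: 0.0
```

>>> {"api": "jog_arm", "payload": {"series": [[[0,0,-1],0,6],[[0,0,-3],0,6],[[0,0,-4],0,6],[[0,0,-4],0,6],[[0,0,-3],0,6]]}}

```text
clock: 16.97
eef_pos: [0.5082, -0.2273, 0.2296]
tcp_rot: [-3.14, 0.002, -2.703]
wrist_force: [1.6, -0.6, 0.3]
gripper_width: 0.0602
finger_force: 0.0
```

>>> {"api": "jog_arm", "payload": {"series": [[[0,0,0],0,6],[[0,0,0],0,6],[[0,0,0],0,6],[[0,0,0],0,6],[[0,0,0],0,6]]}}

```text
clock: 17.38
eef_pos: [0.5073, -0.2269, 0.2244]
tcp_rot: [3.14, -0.002, -2.704]
wrist_force: [-0.2, 0.3, -0.9]
gripper_width: 0.0601
finger_force: 0.0
```

```bash
python3 k.py
```

```text
17.4333 [ 0.50744203 -0.22694341  0.22443917] [ 3.14036036e+00 -1.98372702e-03 -2.70381754e+00] [ 1.46459673 -0.72508071  0.45692322]
knob pred [298.48468 168.48138] [345.32928 215.89955] 322.0359836948366 192.20433979300455
meas [299 172] [343 216] 321.16183574879227 193.75548967940273
meas [297 171] [344 216] 320.4263637294033 194.02732575990174
px per mm [0.3786771  0.90287516]
px per mm [-0.93052686  0.42466042]
{'red': (28, array([32.9, -4.1]), 97.1), 'blue': (69, array([38.7,  8.3]), 77.9)} {'red': (28, array([32.9, -7.1]), 102.2), 'blue': (69, array([38.7,  5.3]), 82.2)} {'red': (28, array([29.9, -4.1]), 97.8), 'blue': (69, array([35.7,  8.3]), 76.9)}
```

>>> {"api": "jog_arm", "payload": {"series": [[[0,0,0],-7,6],[[0,0,0],-7,6],[[0,0,0],-7,6],[[0,0,0],-7,6],[[0,0,0],-7,6]]}}

```text
clock: 17.85
eef_pos: [0.5077, -0.227, 0.2247]
tcp_rot: [3.14, -0.001, -2.087]
wrist_force: [-0.1, -0.2, 0.7]
gripper_width: 0.0599
finger_force: 0.0
```

>>> {"api": "jog_arm", "payload": {"series": [[[0,-0.2,2],-6,6],[[0,0,3.5],0,6],[[0,0,3.5],0,6],[[0,0,3],0,6],[[0,0,1.8],0,6]]}}

```text
clock: 18.27
eef_pos: [0.5074, -0.2276, 0.0835]
tcp_rot: [3.136, -0.001, -1.989]
wrist_force: [0.8, -0.3, -0.1]
gripper_width: 0.0599
finger_force: 0.0
```

>>> {"api": "jog_arm", "payload": {"series": [[[0,0,0.7],0,6],[[0,0,0.3],0,6],[[0,0,0],0,6],[[0,0,0],0,6],[[0,0,0],0,6]]}}

```text
clock: 18.68
eef_pos: [0.5108, -0.2282, 0.079]
tcp_rot: [-3.139, 0.001, -1.988]
wrist_force: [0.2, 0.7, 0.0]
gripper_width: 0.0602
finger_force: 0.0
```

>>> {"api": "jog_arm", "payload": {"series": [[[0,0,0],0,5],[[0,0,0],0,4.5],[[0,0,0],0,4.2],[[0,0,0],0,3.8],[[0,0,0],0,3.5]]}}

```text
clock: 19.1
eef_pos: [0.5104, -0.2282, 0.0781]
tcp_rot: [-3.14, 0.0, -1.988]
wrist_force: [0.5, -0.6, 1.7]
gripper_width: 0.04
finger_force: 29.7
```

>>> {"api": "jog_arm", "payload": {"series": [[[0,0,0],0,3.5],[[0,0,0],0,3.5],[[0,0,0],0,3.5],[[0,0,0],3,3.5],[[0,0,0],3,3.5]]}}

```text
clock: 19.52
eef_pos: [0.51, -0.2281, 0.078]
tcp_rot: [-3.141, -0.0, -2.094]
wrist_force: [-0.9, -1.6, 7.2]
gripper_width: 0.04
finger_force: 29.2
```

>>> {"api": "jog_arm", "payload": {"series": [[[0,0,0],4,3.5],[[0,0,0],4,3.5],[[0,0,0],4,3.5],[[0,0,0],4,3.5],[[0,0,0],4,3.5]]}}

```text
clock: 19.93
eef_pos: [0.5098, -0.2276, 0.0775]
tcp_rot: [3.141, -0.0, -2.444]
wrist_force: [0.5, 1.6, 6.4]
gripper_width: 0.0401
finger_force: 30.9
```

>>> {"api": "jog_arm", "payload": {"series": [[[0,0,0],2,3.5],[[0,0,0],0,3.5],[[0,0,0],0,4.2],[[0,0,0],0,5],[[0,0,0],0,6]]}}

```text
clock: 20.35
eef_pos: [0.5092, -0.2278, 0.0771]
tcp_rot: [3.141, -0.001, -2.477]
wrist_force: [-0.1, 0.3, 0.0]
gripper_width: 0.0501
finger_force: 0.0
```

>>> {"api": "jog_arm", "payload": {"series": [[[0,0,0],0,6],[[0,0,-3],0,6],[[0,0,-4],0,6],[[0,0,-4],0,6],[[0,0,-4],0,6]]}}

```text
clock: 20.77
eef_pos: [0.509, -0.2279, 0.2289]
tcp_rot: [3.14, -0.001, -2.477]
wrist_force: [1.0, -1.0, 1.0]
gripper_width: 0.0599
finger_force: 0.0
```

>>> {"api": "jog_arm", "payload": {"series": [[[0,0,0],0,6],[[0,0,0],0,6],[[0,0,0],0,6],[[0,0,0],0,6],[[0,0,0],0,6]]}}

```text
clock: 21.18
eef_pos: [0.509, -0.2279, 0.226]
tcp_rot: [3.139, -0.002, -2.477]
wrist_force: [0.0, 0.4, -0.2]
gripper_width: 0.0601
finger_force: 0.0
```

```bash
python3 k.py
```

```text
21.2333 [ 0.50913305 -0.22792029  0.22615446] [ 3.13970241e+00 -1.84997540e-03 -2.47696115e+00] [ 0.00632516  0.02513027 -1.11929704]
knob pred [300.15802 167.24841] [344.611  215.0217] 322.8633826042819 190.9229823865066
meas [301 170] [343 214] 321.76794393579746 192.16807957499717
meas [292 170] [343 215] 319.68984482419955 192.89736790414457
px per mm [0.1876757  0.96024113]
px per mm [-1.0004602   0.20953448]
{'red': (26, array([29.1, -3.4]), 96.7), 'blue': (20, array([42.9, -5.9]), 97.8)} {'red': (26, array([29.1, -6.4]), 102.4), 'blue': (20, array([42.9, -8.9]), 101.7)} {'red': (26, array([26.1, -3.4]), 97.5), 'blue': (20, array([39.9, -5.9]), 98.4)}
```

```bash
cat > d.py <<'E'
from h import *
w=cam('wrist');D=np.array([.520,-.215,.054]);a,u,r=frame(D);Q=D+.004*a
cells={}
for t in range(78,120,3):
  row=''
  for R_ in range(24,54,2):
    th=np.radians(t);x,y=proj(w,Q+R_*1e-3*(np.sin(th)*r+np.cos(th)*u))
    p=cv2.getRectSubPix(w['frame'],(1,1),(float(x),float(y)))[0,0].astype(int)
    row+='%4d%4d%4d|'%tuple(p)
  print(t,row)
E
python3 d.py
```

```text
78  153 148 140| 180 175 165| 182 176 167| 181 175 166| 181 176 166| 181 175 166| 181 175 165| 181 175 166| 181 175 166| 181 176 166| 177 172 162| 176 170 161| 176 170 161| 174 169 160| 127 124 119|
81  143 139 130| 181 175 166| 180 175 165| 181 175 165| 181 175 167| 182 176 167| 181 176 165| 181 176 166| 181 176 166| 179 174 164| 162 157 148| 152 147 139| 157 152 143| 162 156 148| 123 120 115|
84  125 119 112| 178 172 162| 182 175 166| 181 175 167| 181 175 166| 181 176 166| 181 175 166| 181 176 166| 181 175 166| 181 175 167| 180 174 164| 180 174 164| 181 175 166| 172 166 158| 121 116 114|
87  100  95  90| 174 167 157| 181 175 166| 181 175 166| 180 174 166| 178 172 165| 176 171 164| 180 174 165| 181 175 166| 180 174 165| 175 170 160| 173 167 158| 173 167 157| 172 167 158| 120 116 113|
90   78  73  70| 165 150 141| 176 160 152| 178 167 160| 157 151 154| 135 135 154| 129 130 154| 156 153 159| 179 173 167| 179 173 164| 165 159 151| 158 153 144| 155 149 142| 161 156 147| 119 115 112|
93   57  46  45| 146  98  91| 162 107  99| 163 118 111| 132  95 113| 100  62 116|  69  63 134|  85  91 14
[... 991 characters left out ...]
 174 166| 180 175 166| 178 173 164| 165 160 151| 160 155 147| 164 159 150| 157 152 144| 110 107 107|
111   28  30  31|  67  62  60| 154 148 140| 179 172 164| 181 175 166| 180 174 166| 181 175 166| 181 175 166| 181 176 167| 181 175 167| 180 174 166| 180 174 166| 181 175 167| 159 154 147| 114 111 110|
114   53  51  52|  81  78  74| 114 110 104| 168 162 154| 181 175 166| 181 175 166| 180 174 166| 181 175 167| 180 174 165| 173 168 159| 163 157 149| 163 158 150| 168 163 155| 156 152 143| 109 105 105|
117  126 122 115| 156 152 144| 113 109 103| 155 150 141| 179 173 165| 180 174 166| 181 175 166| 181 175 167| 180 174 165| 173 168 160| 165 159 151| 164 159 151| 166 161 152| 153 148 140| 114 109 109|
```

In the unwrapped dial the blue mark's dot (90–105°) and bar (95–101°) centre near 97.5–98°. The red needle lies at about 97–97.5°, so they agree within 1°. The needle reading also shows the ramekin still loads the platform, and the arm is clear of everything.

```bash
python3 -c "
from rig import bot
print(bot.sign_off())"
```

```text
the job is handed in; nothing more can be done
None
```

The job is handed in, with no verdict returned: the white ramekin stands on the platform inside its rim, the blue zero mark is within about 1° of the needle's tip (4.5° allowed), and no move went near the navy ramekin.

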